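Tighten the sprung lock ring of a test-grip adapter with a two-pin spanner

ROBOT

A 6-joint arm with a two-finger parallel gripper is mounted at the origin on the work surface. World frame = base frame: x ahead of the robot, y to its left, z up, the work surface at z = 0. Lengths are in m, angles in degrees, forces in N, time in s.
With the tool pointing down it reaches from about 0.275 to 0.975 m from the base axis. Payload 8.4 kg.
Tool frame: the origin (TCP) lies on the centre line of the jaws, within the pads' length; the fingertips stand ahead of it and the grasp point (between the pads) lies 6 mm ahead of it (ctrl.tip_extent is the z of the fingertips in the tool frame, in m); z points along the fingers, x is the direction in which the jaws open and shut, and the axes are right-handed (so a half turn about z gives the same grasp; the last joint's range is limited). The gripper opens to 92 mm and grips with 3 to 60 N. Pads are 20 mm wide; open, the fingers measure 128 mm over their backs; the gripper's body (75 mm by 189 mm) begins 69 mm behind the grasp point.
Start: joints at [-65.226, 20.225, 93.587, -0, 66.188, -0.138], TCP at [0.263, -0.567, 0.24] pointing down, gripper open.
Joint ranges: [-150.9, 150.9], [-52.94, 120.26], [3.33, 152.33], [-74.26, 254.26], [0, 154.13], [-172.89, 172.89]. Speed limits (degrees/s): [127.2, 127.2, 159.86, 180, 180, 180].

INTERFACE

Orientations are given as [roll, pitch, yaw] about the fixed x, y, z axes, in that order (R = Rz(yaw) Ry(pitch) Rx(roll)).
In Python, from plant import ctrl, planner, eyes, job gives the robot as it stands. Calls block until the motion is done:
- ctrl.goto(position, orientation): joint-space move of the TCP to a pose.
- ctrl.movel(position, feed=0.15, rot=None, f_stop=None): straight line of the TCP; rot=None keeps the orientation; feed is the mean speed in m/s. With f_stop (N) it stops when the force on the tool has changed by that much, and returns True; else False.
- ctrl.move_joints(angles): joint-space move.
- ctrl.gripper_open() and ctrl.gripper_close(force=None): open the fingers fully, or close them until they stop; force is the grip in N (None keeps the last).
- ctrl.dwell(seconds).
- planner.solve_ik(position, orientation): joint angles nearest the present ones, or None.
- eyes.capture(name): name is "scene" or "top"; returns a dict with "image" (400x640x3 uint8, red, green, blue), "depth" (400x640 float32, m along the optical axis (not along the pixel's ray), 0 where there is no reading), "camera_matrix" (3x3 intrinsics, pixels), "k1" (the pictures are not rectified: a ray, as slopes to the right and down, at radius r is drawn at 1 + k1 r^2 times it, then the intrinsics apply), "R" (3x3) and "t" (3): a world point X has camera coordinates R X + t. Camera axes: x right, y down, z forward; pixel columns grow to the right and rows downward; lengths in m; the calibration is good to about 2 mm. A picture is of the moment at which its call begins.
A pose or a line that the arm cannot do raises ctrl.PlanningError and nothing moves.
- job.finish_job(): hands the job in, once; it reports no verdict.
Readings, each from a call of its own:
- ctrl.get_t(): time.
- ctrl.get_joints(): joint angles.
- ctrl.get_qvel(): joint speeds.
- ctrl.get_joint_torque(): joint torques, N m.
- ctrl.get_position(): TCP position.
- ctrl.get_eef_rot(): TCP orientation.
- ctrl.get_wrist_force(): force on the tool from outside, world axes, zero at the start.
- ctrl.get_ft_torque(): the same for the moment, N m.
- ctrl.get_finger_gap(): finger opening in m.
Only numpy, scipy, OpenCV 4.12 (cv2) and the standard library are available. Lean on these libraries where they do the work, as an engineer would, in place of code of your own. Each camera call takes 0.05 s, during which the arm holds its last target. There are 200 camera calls.

TASK

Take the two-pin spanner from its rest, feel gently for the two holes of the steel lock ring on the adapter stand, and seat both pins fully in them. Turn the ring clockwise (seen from above) with the spanner until it comes up tight against its stop, without forcing it. Then put the spanner back upright in its rest, pins down in the slot, and leave the oil bottle, the plastic specimen and the brass spacer where they are.

Things in the scene. Friction and masses are not known exactly. Their poses are not given: they have to be found in the camera images.
- stand: Fixed adapter stand: lilac 130 x 130 x 14 mm plate with four bolt heads, grey drum 88 mm across, steel lock ring on top. Origin: centre of the underside; z up, x, y along the plate's edges. The ring sits on a spring: it begins to sink at about 4 N, then 1.5 N per mm, and bottoms after 3 mm at 8 N. Thread friction 0.12 N m: pins dragged lightly over its face do not turn it. It stays put.
- ring_face (a point): On the ring's axis, level with its top face, 70 mm above the bench. Fixed: has the stand's axes, does not turn or sink with the ring. Ring: 80 mm across, 14 mm thick, with two opposite round holes, 10.5 mm wide, 10 mm deep, black inside and rimmed black, centres 26 mm from the axis. The 27 mm stem in the ring's middle stands 2 mm higher.
- lock_ring (a joint): Angle (rad) the ring has been screwed on: grows clockwise seen from above, starts at 0.25 to 0.5, hard stop (tight) at 0.9; 0.3 N m there is tight, over 0.6 N m is forcing it. The line through the holes stands at 0.575 - value + d, counter-clockwise from the stand's x axis; d differs each time, from -0.28 to 0.28, and is not measured: it must be felt for or seen.
- spanner_grip (a point): Loose two-pin spanner, about 220 g, 88 mm tall. Point on its middle axis, 60 mm above the pin tips; z up, x along the crossbar. Orange grip 32 (x) by 22 (y) mm, from 32 mm below to 28 mm above the point. It is the same after a half turn about z. This point is 60 mm above the ring's face when the pins stand on the face, 50 mm when they are fully in the holes.
- spanner: The same spanner; origin midway between its pin tips, same axes. Under the grip a dark crossbar 76 x 28 x 10 mm; from it two round steel pins, 8 mm thick, 18 mm long, 26 mm either side of the middle along x, tips tapered to 4.4 mm over the last 2.5 mm. It starts in its rest, crossbar along the slot.
- rest_seat (a point): Fixed grey plastic rest for the spanner, 110 x 44 mm. The point is at its middle, 24 mm above the bench, level with the top of two rails along x, 14 mm apart, between which the pins hang; end stops 92 mm apart rise 8 mm over the rails. x along the slot. With the spanner home, its crossbar lies on the rails and spanner_grip is 42 mm above this point.
- oil_mid (a point): Loose yellow oil bottle with red cap, 34 mm across, 85 mm tall; point half-way up. Leave alone.
- specimen_mid (a point): Loose white dumb-bell test specimen of plastic, 110 x 22 x 5 mm, lying flat; point at its centre. Leave alone.
- spacer_mid (a point): Loose brass spacer ring, 56 mm across, 12 mm thick; point at its centre. Leave alone.
Not all that is in view belongs to the job. Leave any turquoise or white look-alike of the spanner alone.

How it is judged (in metres and radians):
On the way, in this order (a step that is already met when the one before it is completed fails the run):
1. both pins of the spanner are down in the ring's holes, the ring not yet tight (z of spanner_grip in the frame of ring_face below 0.054 m and horizontal distance between spanner_grip and ring_face below 0.007 m and angle between spanner's own z axis and vertical below 0.12 rad and value of joint lock_ring below 0.8 rad), for 0.1 s.
2. the ring is turned up to its stop (within 0.04 rad) with the pins still in the holes (value of joint lock_ring above 0.86 rad and z of spanner_grip in the frame of ring_face below 0.056 m and horizontal distance between spanner_grip and ring_face below 0.008 m), for 0.1 s.
At the end, for the whole second after the job is handed in: The lock ring is within 0.05 rad of its stop; the spanner lies at rest in its rest, upright within 0.1 rad, within 12 mm of the rest's middle and its crossbar down on the rails (within 4 mm), released (value of joint lock_ring above 0.85 rad and horizontal distance between spanner_grip and rest_seat below 0.012 m and z of spanner_grip in the frame of rest_seat below 0.046 m and angle between spanner's own z axis and vertical below 0.1 rad and linear speed of spanner below 0.02 m/s); the robot touches nothing.
It fails at once if the spanner bears on the ring or stand with more than 30 N (pressed or over-tightened) (contact force between spanner and stand above 30 N).
It fails at once if the fingers push the ring or the stand (more than 3 N) (contact force between the fingers and stand above 3 N).
It fails at once if the oil bottle is moved by more than 15 mm (distance of oil_mid from where it was at the start of the episode above 0.015 m).
It fails at once if the specimen is moved by more than 15 mm (distance of specimen_mid from where it was at the start of the episode above 0.015 m).
It fails at once if the spacer is moved by more than 15 mm (distance of spacer_mid from where it was at the start of the episode above 0.015 m).
It also fails if it takes over 72 s, if anything falls off the work surface, if the arm or the gripper's body presses on something with over 40 N, if the wrist force passes 120 N, or if a joint passes its speed limit or range.

## Working session

There is one attempt and no reset: what is moved stays moved. The work goes in short steps, each a Python script; the robot and the scene stay as the last script left them, time stands still between calls to the robot, and variables do not carry over. Pictures are saved under pics/ and viewed, about 8 in all and at most 12, crops included, and the job is handed in when it is done.

```bash
ls; mkdir -p pics
python3 - <<'E'
from plant import ctrl,planner,eyes,job
import cv2,numpy as np
for n in ("scene","top"):
    c=eyes.capture(n); np.savez(f"{n}0.npz",**c)
    cv2.imwrite(f"pics/{n}0.png",c["image"][:,:,::-1])
    print(n,c["camera_matrix"].tolist(),c["k1"],c["R"].round(4).tolist(),c["t"],-c["R"].T@c["t"])
print(ctrl.get_t(),ctrl.tip_extent,ctrl.get_eef_rot(),ctrl.get_finger_gap(),ctrl.get_wrist_force())
E
```

```text
pics
scene [[431.23812990216385, 0.0, 321.53812373730455], [0.0, 431.23812990216385, 199.12393008107495], [0.0, 0.0, 1.0]] -0.1164447173027685 [[0.3809, 0.9244, -0.0193], [0.5, -0.2235, -0.8367], [-0.7778, 0.309, -0.5473]] [-0.26582825 -0.21346024  1.22117261] [ 1.15777209 -0.17932051  0.48466528]
top [[388.68489637498396, 0.0, 322.9946703341901], [0.0, 388.68489637498396, 202.71149221716766], [0.0, 0.0, 1.0]] 0.019987317378786847 [[-0.0008, -1.0, -0.0087], [-0.9901, 0.002, -0.1406], [0.1407, 0.0085, -0.99]] [0.04468955 0.56048845 0.89322816] [0.42931119 0.0359374  0.96353589]
0.1 0.025 [-1.79998559e+02  6.81007920e-02 -6.50885296e+01] 0.09223532262782455 [-0.04329409 -0.02197686  0.88172452]
```

View pics/scene0.png

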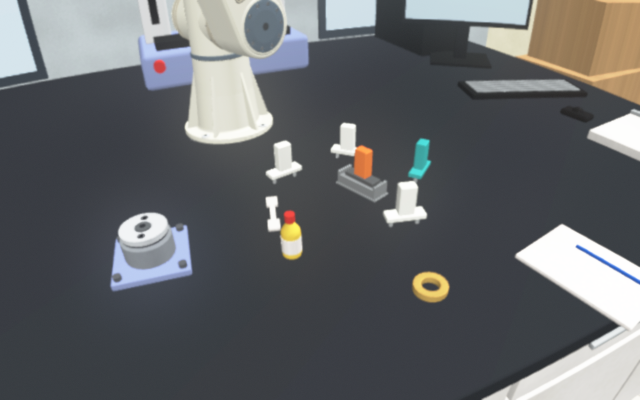

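View pics/top0.png

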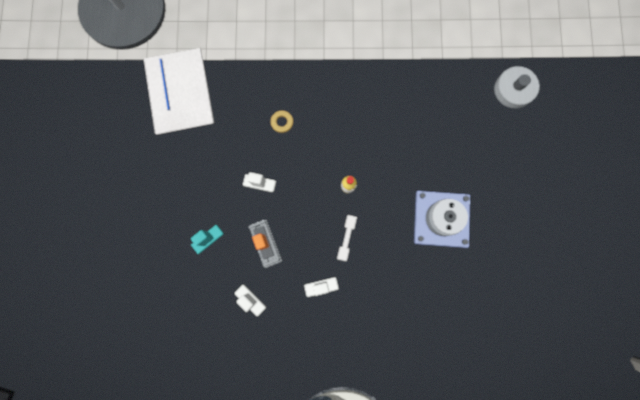

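The spanner wanted is the orange-gripped one in the grey rest: top (260,242), scene (363,165). It could be mistaken for the turquoise one at top (206,240), or the white ones at top (259,182), (250,300) and (321,287). The stand is at top (443,219), the bottle at (349,184), the specimen at (347,238) and the spacer at (281,122). Next I'll measure, with one close crop.

```bash
cat > h.py <<'E'
import numpy as np,cv2
def rays(c,px):
    px=np.asarray(px,float).reshape(-1,1,2)
    u=cv2.undistortPoints(px,c["camera_matrix"],np.array([float(c["k1"]),0,0,0])).reshape(-1,2)
    d=np.c_[u,np.ones(len(u))]@c["R"]; return -c["R"].T@c["t"],d
def onplane(c,px,z):
    o,d=rays(c,px); return o+d*((z-o[2])/d[:,2])[:,None]
def project(c,X):
    r,_=cv2.Rodrigues(c["R"]); return cv2.projectPoints(np.asarray(X,float).reshape(-1,1,3),r,c["t"],c["camera_matrix"],np.array([float(c["k1"]),0,0,0]))[0].reshape(-1,2)
def cloud(c):
    h,w=c["depth"].shape; v,u=np.mgrid[:h,:w]
    o,d=rays(c,np.c_[u.ravel(),v.ravel()])
    return (o+d*c["depth"].reshape(-1,1)).reshape(h,w,3)
def hsv(c): return cv2.cvtColor(np.ascontiguousarray(c["image"]),cv2.COLOR_RGB2HSV)
def biggest(m):
    k=cv2.findContours(m.astype(np.uint8),cv2.RETR_EXTERNAL,cv2.CHAIN_APPROX_NONE)[0]
    return max(k,key=cv2.contourArea)
def rect(P):
    (a,s,t)=cv2.minAreaRect((P[:,:2]*1000).astype(np.float32)); return np.round(a,1),np.round(s,1),round(t,1)
E
cat > m.py <<'E'
from h import *
C={n:dict(np.load(f"{n}0.npz")) for n in("scene","top")}
for n,c in C.items():
    H=hsv(c); P=cloud(c)
    lil=(H[...,0]>105)&(H[...,0]<135)&(H[...,1]>50)&(H[...,2]>120)&(np.abs(P[...,2])<.1)&(P[...,0]>.3)&(P[...,1]<-.1)
    k=biggest(lil); print(n,"plate",rect(onplane(c,k,.014)))
    org=(H[...,0]<14)&(H[...,1]>150)&(H[...,2]>120)
    k=biggest(org); print(n,"orange bbox",cv2.boundingRect(k))
    x,y,w,h=cv2.boundingRect(k); print(" z max orange",np.nanpercentile(P[y:y+h,x:x+w,2][org[y:y+h,x:x+w]],[5,50,95]))
    top=org&(np.abs(P[...,2]-.094)<.006)
    if top.sum()>10: 
        k=biggest(top); print(" orange top",rect(onplane(c,k,.094)),np.round(np.median(P[top],0),4))
    gz=(P[...,2]>.018)&(P[...,2]<.05)&(H[...,1]<60)&(H[...,2]>70)
    ctr=P[org].mean(0)[:2]; near=np.hypot(P[...,0]-ctr[0],P[...,1]-ctr[1])<.075
    rz=near&(H[...,1]<70)&(H[...,2]>60)&(H[...,2]<200); k=biggest(rz); print(" rest raw",rect(onplane(c,k,.024)),rect(P[rz&(P[...,2]>.012)]))
    ring=(np.abs(P[...,2]-.070)<.006)&(P[...,1]<-.15)&(P[...,1]>-.42)&(P[...,0]>.25)&(P[...,0]<.6)
    k=biggest(ring); W=onplane(c,k,.070); (a,r)=cv2.minEnclosingCircle((W[:,:2]*1000).astype(np.float32)); print(" ring",a,r, "z",np.median(P[ring][:,2]), cv2.fitEllipse((W[:,:2]*1000).astype(np.float32)))
    k=biggest(ring);x,y,w,h=cv2.boundingRect(k); print(" ringbox",x,y,w,h)
tiles=[]
for n,(u,v) in (("top",(443,219)),("scene",(150,245)),("top",(262,242)),("scene",(363,172))):
    tiles.append(cv2.resize(C[n]["image"][v-37:v+38,u-50:u+50,::-1],(400,300),interpolation=cv2.INTER_CUBIC))
cv2.imwrite("pics/crop1.png",np.vstack([np.hstack(tiles[:2]),np.hstack(tiles[2:])]))
E
python3 m.py
```

```text
scene plate (array([ 530.9, -247.1]), array([132.4, 145.8]), 85.8)
scene orange bbox (354, 146, 19, 32)
 z max orange [0.03971552 0.06588862 0.09193595]
 orange top (array([476.7, 181.4]), array([34.2, 29.2]), 37.8) [0.4633 0.1786 0.092 ]
 rest raw (array([431.1,  85.4]), array([142.6, 142. ]), 61.8) (array([394.6, 104. ]), array([144.7,  39.4]), 62.0)
 ring (527.4412841796875, -246.79295349121094) 44.69788360595703 z 0.06965253980578992 ((527.3055419921875, -246.9150390625), (79.99549865722656, 86.43189239501953), 94.78264617919922)
 ringbox 118 213 50 32
top plate (array([ 525.1, -246.4]), array([134. , 132.7]), 85.8)
top orange bbox (347, 176, 7, 8)
 z max orange [0.07958817 0.083521   0.08632468]
 orange top (array([454.2, 192. ]), array([12.7,  4.6]), 45.8) [0.466  0.1865 0.0917]
 rest raw (array([520.1,  98.8]), array([143.5, 143.7]), 89.9) (array([0., 0.]), array([0., 0.]), 0.0)
 ring (525.30615234375, -247.7983856201172) 40.23480987548828 z 0.06839965667969777 ((525.5615844726562, -247.99249267578125), (77.60380554199219, 78.6997299194336), 25.845458984375)
 ringbox 433 199 35 35
```

View pics/crop1.png

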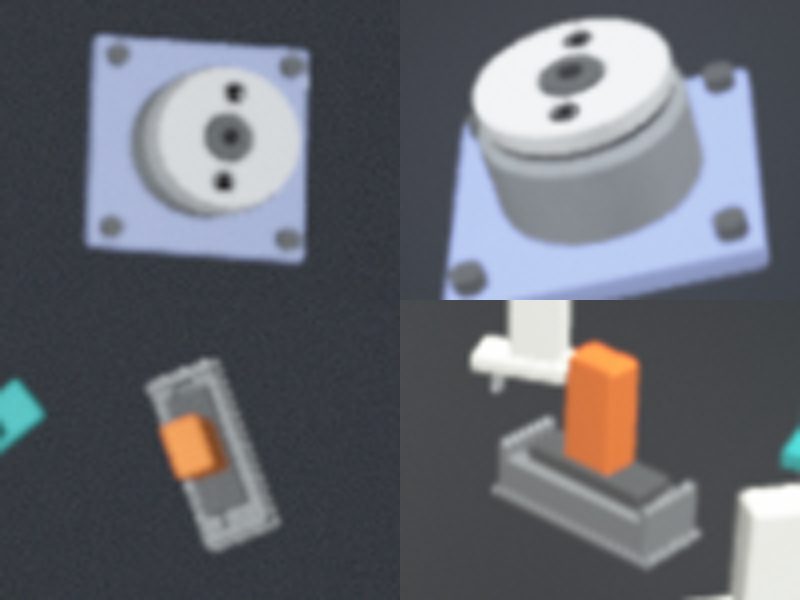

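The crop confirms the choice: the orange grip sits on a dark crossbar in the grey rest. The holes show near top (451.7,205) and (448.7,227). Next I'll refine the hole centroids, ring centre, rest and grip.

```bash
cat > m2.py <<'E'
from h import *
from scipy import ndimage as nd
C={n:dict(np.load(f"{n}0.npz")) for n in("scene","top")}
box={"top":((433,199,35,35),(235,205,60,75)),"scene":((116,212,54,34),(325,140,70,65))}
for n,c in C.items():
    (x,y,w,h),(X,Y,Wd,Hh)=box[n]
    g=cv2.cvtColor(np.ascontiguousarray(c["image"]),cv2.COLOR_RGB2GRAY)
    up=cv2.resize(g,None,fx=4,fy=4,interpolation=cv2.INTER_CUBIC)
    topix=lambda p:(np.asarray(p,float)+.5)/4-.5
    # ring steel face: bright
    sub=np.zeros_like(up);sub[4*y:4*(y+h),4*x:4*(x+w)]=1
    H=hsv(c);Hu=cv2.resize(H,None,fx=4,fy=4,interpolation=cv2.INTER_LINEAR)
    br=(sub>0)&(up>185)&(Hu[...,1]<35)
    k=biggest(br); P=onplane(c,topix(k.reshape(-1,2)),.070); e=cv2.fitEllipse((P[:,:2]*1000).astype(np.float32)); print(n,"ring ellipse",np.round(e[0],1),np.round(e[1],1))
    inner=cv2.drawContours(np.zeros_like(up),[cv2.convexHull(k)],-1,1,-1)
    inner=cv2.erode(inner,np.ones((9,9)))
    L,m=nd.label((inner>0)&(up<110))
    for i in range(1,m+1):
        a=(L==i).sum()
        if a<40: continue
        wgt=np.where(L==i,200.-up,0); cy,cx=nd.center_of_mass(wgt); q=onplane(c,topix([[cx,cy]]),.070)[0]*1000
        print("  dark",a,topix((cx,cy)).round(2),q.round(1))
    roi=np.zeros(H.shape[:2],bool);roi[Y:Y+Hh,X:X+Wd]=1
    org=roi&(H[...,0]<14)&(H[...,1]>120)&(H[...,2]>90)
    k=biggest(org); bb=cv2.boundingRect(k);print("  orange",bb)
    Pc=cloud(c)
    t=org&(np.abs(Pc[...,2]-.0935)<.005); kk=biggest(t); print("  orange top",rect(onplane(c,kk.reshape(-1,2),.094)),(Pc[t].mean(0)*1000).round(1))
    up3=(roi&((Pc[...,2])>.008)); k=biggest(up3); 
    rim=roi&(np.abs(Pc[...,2]-.030)<.006)&~org&(H[...,1]<60); print("  crossbar/rim z~.03 cloud",rect(Pc[rim]), (Pc[rim].mean(0)*1000).round(1))
    gr=roi&(g>95)&(H[...,1]<50)&(Pc[...,2]>.004); k=np.argwhere(nd.binary_opening(gr))[:,::-1]
    lab,m=nd.label(gr); s=nd.sum(gr,lab,range(1,m+1)); big=lab==1+np.argmax(s); print("  rest grey",rect(Pc[big]),rect(onplane(c,np.argwhere(big)[:,::-1],.028)),big.sum())
E
python3 m2.py
```

```text
scene ring ellipse [ 528.8 -247. ] [81.  91.3]
  dark 139 [144.1  217.38] [ 497.5 -243.5   70. ]
  dark 437 [141.96 225.39] [ 520.4 -248.3   70. ]
  dark 169 [140.59 235.67] [ 549.  -251.9   70. ]
  orange (354, 145, 19, 34)
  orange top (array([475.8, 182.5]), array([34.2, 26.3]), 37.8) [470.8 185.2  91.3]
  crossbar/rim z~.03 cloud (array([410.4, 190.7]), array([ 77.9, 223.3]), 85.7) [438.4 190.5  29.6]
  rest grey (array([799. ,  37.2]), array([ 99.8, 832.1]), 65.7) (array([480. , 177.8]), array([130.6,  74.9]), 21.5) 823
top ring ellipse [ 525.2 -248.1] [80.5 80.9]
  dark 158 [450.95 204.61] [ 551.2 -251.8   70. ]
  dark 766 [449.8  215.73] [ 525.4 -248.    70. ]
  dark 174 [448.49 227.1 ] [ 499.3 -243.7   70. ]
  orange (252, 234, 16, 16)
  orange top (array([467.7, 193.5]), array([19. , 32.1]), 83.1) [468.4 189.2  91.7]
  crossbar/rim z~.03 cloud (array([466.2, 187.8]), array([103.5,  39.7]), 21.6) [466.1 186.   30.7]
  rest grey (array([441.1, 146.3]), array([201.3,  93.9]), 58.9) (array([466.6, 185.7]), array([106.9,  44.3]), 21.6) 553
```

Run:
```python
from plant import ctrl,planner,eyes,job
import numpy as np,cv2
def st(s): print(s,round(ctrl.get_t(),2),np.round(np.array(ctrl.get_position())*1000,1),np.round(ctrl.get_eef_rot(),1),np.round(ctrl.get_wrist_force(),2),np.round(ctrl.get_ft_torque(),3),round(ctrl.get_finger_gap()*1000,2))
x,y=.467,.186
ctrl.goto([x,y,.18],[180,0,21.6]); st("above")
print(ctrl.movel([x,y,.078],feed=.1,f_stop=5)); st("down")
c=eyes.capture("scene"); cv2.imwrite("pics/s1.png",cv2.resize(c["image"][90:220,270:450,::-1],(720,520),interpolation=cv2.INTER_CUBIC))
ctrl.gripper_close(4); st("closed x")
ctrl.gripper_open(); ctrl.dwell(.2)
```

```text
above 2.86 [467.3 185.5 180. ] [180.   -0.   21.5] [0.71 0.13 0.27] [ 0.02  -0.072 -0.   ] 92.06
False
down 4.03 [467.4 186.2  78.5] [ 1.80e+02 -1.00e-01  2.16e+01] [ 1.07 -0.4  -1.02] [ 0.058 -0.07   0.014] 91.94
closed x 5.0 [466.9 185.9  78. ] [180.    0.   21.6] [-0.44 -0.3  -0.01] [-0.059  0.     0.013] 32.37
```

View pics/s1.png

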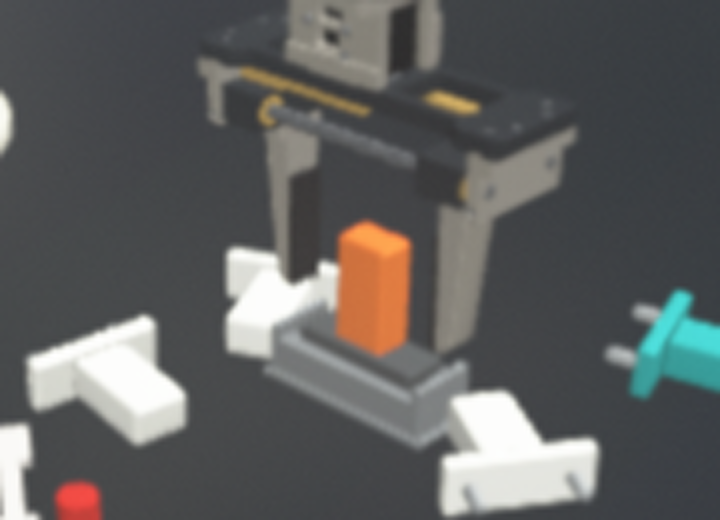

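The picture shows the orange grip midway between the open jaws. The white and turquoise look-alikes have toppled by themselves and lie below fingertip height, clear of the jaws. The gap of 32.4 mm matches the grip's length. Next: turn 90° and grip across the 22 mm faces.

```bash
cat > r.py <<'E'
from plant import ctrl,planner,eyes,job
import numpy as np,cv2
def P(): return np.array(ctrl.get_position())
def F(n=4):
    a=[]
    for _ in range(n): a.append(np.r_[ctrl.get_wrist_force(),ctrl.get_ft_torque()]); ctrl.dwell(.02)
    return np.mean(a,0)
def st(s): print(s,round(ctrl.get_t(),2),np.round(P()*1000,2),np.round(ctrl.get_eef_rot(),2),np.round(F(),3),round(ctrl.get_finger_gap()*1000,2))
E
python3 - <<'E'
from r import *
x,y=.467,.186
ctrl.movel([x,y,.13],feed=.15)
ctrl.movel([x,y,.131],feed=.05,rot=[180,0,111.6])
ctrl.movel([x,y,.078],feed=.1,f_stop=6); st("down")
ctrl.gripper_close(45); st("grip")
ctrl.movel([x,y,.2],feed=.15); st("lift")
np.savez("lift.npz",f=F(10))
# go above ring
psi=-9.1
ctrl.goto([.5248,-.2478,.20],[180,0,psi+90]); st("above ring")
c=eyes.capture("scene"); cv2.imwrite("pics/s2.png",cv2.resize(c["image"][120:290,60:260,::-1],(800,680),interpolation=cv2.INTER_CUBIC)[:600])
E
```

```text
down 9.08 [467.18 186.04  78.15] [180.     0.   111.59] [ 0.384 -0.171  0.155  0.084 -0.113  0.   ] 91.59
grip 10.21 [466.88 185.96  77.89] [-179.99   -0.    111.6 ] [-0.462  0.43  -1.34   0.161 -0.114 -0.003] 21.82
lift 11.24 [466.39 185.76 199.19] [-179.92    0.    111.6 ] [-0.09  -0.113 -2.248  0.107 -0.142  0.006] 21.75
above ring 13.08 [ 525.01 -246.81  199.98] [-1.7999e+02 -2.0000e-02  8.0960e+01] [ 0.065  0.042 -2.394  0.037 -0.157 -0.009] 21.5
```

View pics/s2.png

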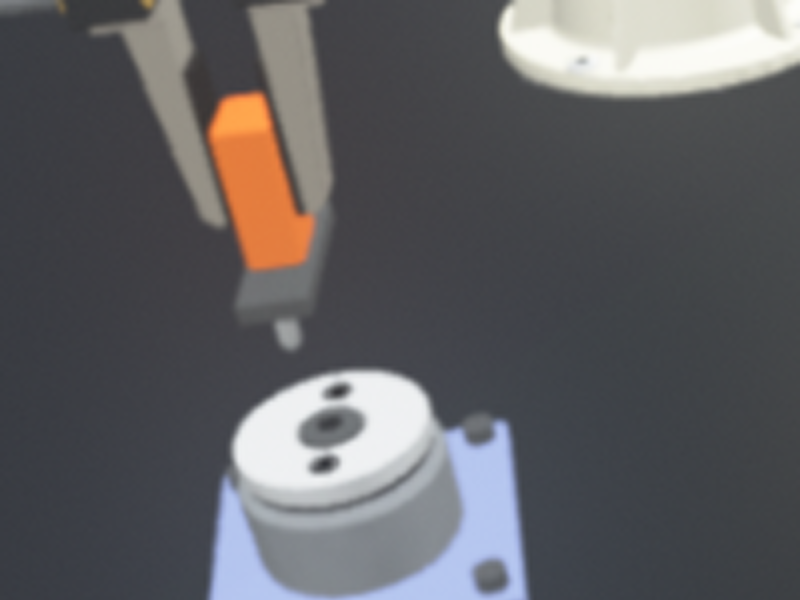

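The picture shows the spanner upright between the fingers, crossbar towards the camera, with both ring holes visible and dark below it. I'll descend gently.

Run:
```python
from r import *
x,y,w=.5248,-.2478,80.9
ctrl.movel([x,y,.150],feed=.1); ctrl.dwell(.3); st("hover"); b=F(10); np.savez("bias.npz",b=b)
s=ctrl.movel([x,y,.1375],feed=.008,f_stop=2.5); print(s); st("contact"); print(np.round(F()-b,3))
```

```text
hover 14.15 [ 525.1  -247.94  150.54] [1.7995e+02 1.0000e-02 8.0900e+01] [-0.279  0.102 -2.098  0.028 -0.142  0.003] 21.99
False
contact 16.09 [ 524.66 -247.85  137.49] [-1.7999e+02  1.0000e-02  8.0900e+01] [-1.833 -1.327 -1.44  -0.221  0.262  0.004] 21.68
[-2.014 -0.916  1.07  -0.311  0.464  0.015]
```

No stop, and the TCP is 4.5 mm below the face with only 1 N of load, so both pins have entered. I'll ease sideways along the force and continue down.

Run:
```python
from r import *
b=np.load("bias.npz")["b"]; x,y=.5248,-.2478
for z in (.1365,.135,.1335,.1322):
    f=F()-b
    x+=np.clip(f[0]*.0002,-.0004,.0004); y+=np.clip(f[1]*.0002,-.0004,.0004)
    s=ctrl.movel([x,y,z],feed=.008,f_stop=4); print(s,np.round([x,y],4),P().round(4),np.round(F()-b,3))
    if s: break
st("end")
```

```text
False [ 0.5244 -0.2481] [ 0.5245 -0.248   0.1364] [-0.578 -1.036 -0.33  -0.123  0.166  0.029]
False [ 0.5243 -0.2481] [ 0.5244 -0.2481  0.135 ] [-0.35   0.145  0.199 -0.015 -0.013  0.003]
False [ 0.5242 -0.2482] [ 0.5242 -0.2482  0.1334] [-0.492  0.202  0.383  0.006 -0.018  0.029]
False [ 0.5242 -0.2483] [ 0.5241 -0.2483  0.1321] [ 0.161  0.115  0.007 -0.002  0.027 -0.017]
end 18.05 [ 524.16 -248.28  132.19] [-180.     0.    80.9] [-0.099 -0.13  -2.103  0.013 -0.132  0.024] 21.61
```

Run:
```python
from r import *
b=np.load("bias.npz")["b"]
x,y=.5242,-.2483
s=ctrl.movel([x,y,.1302],feed=.006,f_stop=2.5); print(s); st("bottom"); z=P()[2]; print(np.round(F()-b,3))
ctrl.movel([x,y,z+.0003],feed=.006); ctrl.dwell(.3); print(np.round(F()-b,3),P())
# turn clockwise in steps, watch moment about the tool axis
w=80.9; z=P()[2]
for i in range(24):
    w-=2
    try: ctrl.movel([x,y,z],feed=.02,rot=[180,0,w])
    except Exception as e: print("err",e); break
    f=F(3)-b; p=P()
    print(round(ctrl.get_t(),2),round(w,1),round(ctrl.get_eef_rot()[2],2),(p*1000).round(2),np.round(f,2))
    if abs(f[5])>.24 or np.linalg.norm(f[:3])>12 : break
```

```text
True
bottom 18.37 [ 524.22 -248.31  131.33] [180.    0.   80.9] [ 0.627 -0.257  1.611 -0.064 -0.306  0.022] 21.69
[ 0.928 -0.498  4.02  -0.138 -0.253  0.032]
[ 0.981 -0.474  3.539 -0.147 -0.288  0.026] [ 0.52429096 -0.24833681  0.1315815 ]
19.5 78.9 78.95 [ 524.03 -248.38  131.53] [ 0.14 -1.4   3.76 -0.32 -0.08  0.02]
19.8 76.9 76.97 [ 524.   -248.46  131.54] [-0.51 -2.63  3.59 -0.69  0.13  0.03]
20.1 74.9 74.98 [ 524.04 -248.44  131.54] [-1.77 -3.38  3.94 -0.88  0.3   0.04]
20.4 72.9 72.97 [ 524.07 -248.41  131.55] [-1.58 -4.39  3.94 -1.06  0.41  0.05]
20.7 70.9 70.94 [ 524.09 -248.44  131.56] [-1.84 -5.01  3.62 -1.13  0.44  0.09]
21.0 68.9 68.94 [ 524.09 -248.39  131.55] [-1.75 -4.89  3.95 -1.15  0.44  0.08]
21.3 66.9 66.94 [ 524.12 -248.41  131.58] [-2.44 -5.01  3.89 -1.14  0.41  0.07]
21.6 64.9 64.94 [ 524.09 -248.42  131.56] [-2.04 -5.16  3.93 -1.13  0.4   0.08]
21.9 62.9 62.94 [ 524.1  -248.41  131.56] [-2.35 -5.15  3.65 -1.09  0.43  0.07]
22.2 60.9 60.94 [ 524.14 -248.41  131.6 ] [-1.5  -4.85  3.61 -1.11  0.43  0.08]
22.5 58.9 58.93 [ 524.11 -248.4   131.57] [-1.51 -5.08  3.6  -1.11  0.44  0.08]
22.8 56.9 56.93 [ 524.12 -248.37  131.56] [-1.93 -5.38  3.96 -1.1   0.43  0.07]
23.1 54.9 54.93 [ 524.13 -248.36  131.57] [-1.79 -4.68  4.17 -1.13  0.42  0.12]
23.4 52.9 52.94 [ 524.04 -248.44  131.57] [-2.32 -5.18  3.72 -1.22  0.51  0.15]
23.7 50.9 50.98 [ 523.8  -248.65  131.52] [-3.29 -5.92  4.42 -1.46  0.69  0.4 ]
```

The moment jumped from about 0.08 to 0.40 N m within 2–4°, so the ring has reached its stop. I'll hold briefly and re-read, then back off into the pin play, without driving the ring back, and lift.

Run:
```python
from r import *
b=np.load("bias.npz")["b"]
ctrl.dwell(.25); print(np.round(F(6)-b,3),P().round(4),ctrl.get_eef_rot()[2])
x,y,z=.5242,-.2483,.1316; w=50.9
for i in range(7):
    w+=1
    ctrl.movel([x,y,z],feed=.02,rot=[180,0,w]); f=F(3)-b
    print(round(ctrl.get_t(),2),w,np.round(f,2))
    if np.hypot(f[0],f[1])<1.5 and abs(f[5])<.06: break
for k in range(4):
    z+=.001; ctrl.movel([x,y,z],feed=.01); f=F(3)-b; print(P().round(4),np.round(f,2))
```

```text
[-3.708 -6.324  3.519 -1.476  0.712  0.423] [ 0.5238 -0.2486  0.1315] 50.98219584080503
24.35 51.9 [-3.44 -6.06  3.84 -1.46  0.68  0.18]
24.65 52.9 [-2.54 -4.78  4.38 -1.17  0.55  0.12]
24.95 53.9 [-2.46 -3.93  3.91 -0.82  0.44  0.1 ]
25.25 54.9 [-1.05 -0.85  4.16 -0.29  0.18  0.03]
[ 0.524  -0.248   0.1323] [-0.53 -0.17 -0.04 -0.06  0.04  0.01]
[ 0.5242 -0.2482  0.1336] [-0.39 -0.01  0.14 -0.03 -0.01 -0.01]
[ 0.5242 -0.2483  0.1346] [ 0.35 -0.07  0.17 -0.02 -0.01  0.03]
[ 0.5242 -0.2483  0.1356] [-0.45 -0.08 -0.2  -0.06  0.   -0.  ]
```

Forces are back to zero and the pins slide freely. I'll lift clear, move to above the rest and check the ring by camera.

```bash
python3 - <<'E'
from r import *
ctrl.movel([.5242,-.2483,.20],feed=.12)
ctrl.goto([.467,.186,.20],[180,0,111.6]); ctrl.dwell(.2); st("above rest")
for n in ("scene","top"):
    c=eyes.capture(n); np.savez(f"{n}1.npz",**c)
s=np.load("scene1.npz")["image"]; t=np.load("top1.npz")["image"]
a=cv2.resize(t[182:257,393:493,::-1],(400,300),interpolation=cv2.INTER_CUBIC)
b=cv2.resize(s[208:283,100:200,::-1],(400,300),interpolation=cv2.INTER_CUBIC)
d=cv2.resize(s[60:210,270:470,::-1],(400,300)); e=cv2.resize(t[150:300,180:380,::-1],(400,300))
cv2.imwrite("pics/s3.png",np.vstack([np.hstack([a,b]),np.hstack([e,d])]))
E
sed 's/0\.npz/1.npz/' m2.py > m3.py; python3 m3.py 2>/dev/null| grep -E "ring|dark"
```

```text
above rest 28.94 [467.4  185.32 199.97] [1.8000e+02 1.0000e-02 1.1151e+02] [-0.337 -0.276 -2.298  0.103 -0.141  0.028] 21.61
scene ring ellipse [ 527.8 -247.1] [80.6 88.3]
  dark 158 [150.44 217.27] [ 501.7 -233.1   70. ]
  dark 551 [142.   225.46] [ 520.6 -248.2   70. ]
  dark 182 [133.58 235.87] [ 544.9 -263.    70. ]
```

View pics/s3.png

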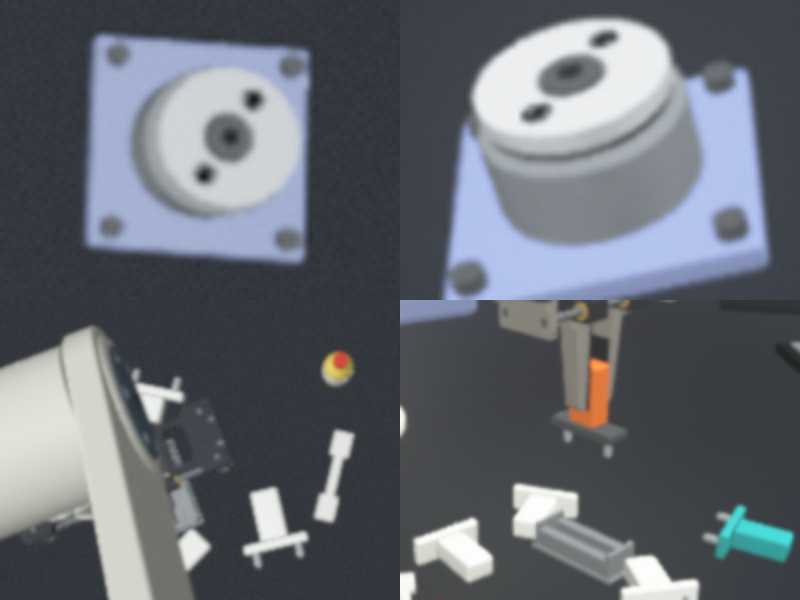

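The picture shows the holes' line turned clockwise to -34.7° from about -9.1°. That is 0.44 rad, putting the start near 0.46, which is consistent with the stop. The slot is empty, with the spanner upright above it. I'll put it back at the pick-up pose.

```bash
python3 - <<'E'
from r import *
x,y=.467,.186
ctrl.movel([x,y,.11],feed=.12); ctrl.dwell(.2); st("hover")
s=ctrl.movel([x,y,.082],feed=.03,f_stop=5); print(s)
if not s: s=ctrl.movel([x,y,.0772],feed=.01,f_stop=2.0); print(s)
st("down")
if P()[2]<.080:
    ctrl.gripper_open(); ctrl.dwell(.2)
    ctrl.movel([x,y,.18],feed=.12)
    ctrl.goto([.40,-.1,.25],[180,0,60]); ctrl.dwell(.2); st("clear")
    for n in ("scene","top"):
        c=eyes.capture(n); np.savez(f"{n}2.npz",**c)
    s=np.load("scene2.npz")["image"]; t=np.load("top2.npz")["image"]
    a=cv2.resize(t[150:300,180:380,::-1],(400,300)); b=cv2.resize(s[100:250,240:440,::-1],(400,300))
    cv2.imwrite("pics/s4.png",np.hstack([a,b]))
E
sed 's/0\.npz/2.npz/' m2.py > m3.py; python3 m3.py 2>/dev/null
```

```text
hover 30.21 [467.46 186.19 110.71] [179.92   0.   111.6 ] [ 0.254  0.45  -2.236  0.072 -0.124 -0.018] 21.98
False
True
down 31.8 [467.04 186.01  77.88] [179.99  -0.   111.6 ] [-0.033 -0.263  4.755  0.067 -0.066  0.005] 21.58
clear 35.54 [400.29 -99.24 249.67] [-1.7996e+02  1.0000e-02  6.0110e+01] [ 0.253  0.466 -0.28   0.04  -0.132  0.012] 91.82
scene ring ellipse [ 528.6 -247. ] [80.6 90.8]
  dark 148 [150.44 217.27] [ 501.7 -233.1   70. ]
  dark 469 [141.96 225.42] [ 520.5 -248.3   70. ]
  dark 165 [133.6  235.87] [ 544.9 -262.9   70. ]
  orange (354, 146, 19, 33)
  orange top (array([474.8, 183.5]), array([36.2, 26.5]), 21.5) [471.7 183.2  91.6]
  crossbar/rim z~.03 cloud (array([455.6, 185.8]), array([249.9,  66. ]), 4.7) [456.7 185.1  29.2]
  rest grey (array([770.5,  55. ]), array([137.5, 894.8]), 67.6) (array([458.1, 173.3]), array([249.2,  93.9]), 7.2) 1419
top ring ellipse [ 525.3 -248.3] [79.8 80.2]
  dark 191 [455.83 206.49] [ 546.8 -262.8   70. ]
  dark 1164 [449.44 216.02] [ 524.8 -247.1   70. ]
  dark 175 [443.68 225.22] [ 503.6 -233.    70. ]
  orange (253, 233, 16, 16)
  orange top (array([469. , 186.2]), array([30.4, 21.8]), 21.9) [470.5 186.2  92.1]
  crossbar/rim z~.03 cloud (array([468.2, 192.3]), array([182.8,  73.8]), 6.5) [467.9 188.1  30.1]
  rest grey (array([459.8, 160. ]), array([232.3, 106.1]), 51.6) (array([487.8, 195.6]), array([152.9,  47.8]), 21.5) 767
```

View pics/s4.png

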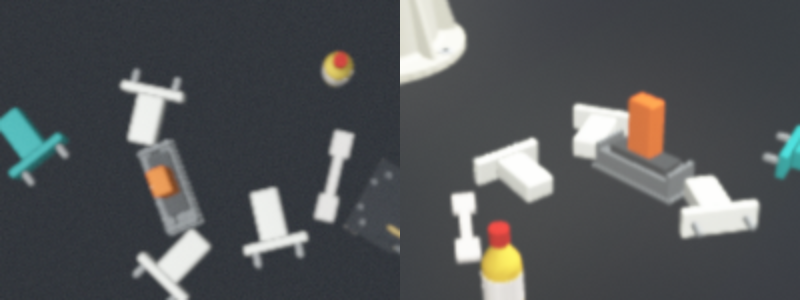

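The spanner stands upright in the slot, crossbar on the rails and about 2 mm from the rest's middle. The bottle and specimen are untouched, and the gripper is clear. Handing in.

```bash
python3 -c "
from plant import ctrl,job
print(ctrl.get_t()); job.finish_job(); print(ctrl.get_t())"
```

```text
35.7083
the job is handed in; nothing more can be done
the job is handed in; nothing more can be done
```

The job was handed in at 35.7 s of the 72 s allowed, with every step carried out; no verdict was reported.

**What I did**
- I nudged the orange spanner central in its rest, gripped it across its 22 mm faces, and lowered it onto the ring. The pins went straight into the holes and bottomed at about 4 N.
- I then turned the ring clockwise until the moment jumped from about 0.08 to 0.42 N m. That is over the 0.3 that counts as tight and under the 0.6 that counts as forcing.
- I backed off until the forces were near zero, lifted out, and put the spanner back at its pick-up pose.

**Last checks**
- **Ring:** both cameras put the line through the holes at about -34.6°, against about -9.1° at the start. That is 0.44 rad of turn and fits a stop at 0.9 from a start near 0.46.
- **Spanner:** it is upright in the slot, about 2 mm from the rest's middle, and released with the arm clear.
- **Other parts:** the bottle and specimen look unmoved in the pictures. I did not re-measure the brass spacer, but nothing went near it.

**What did not fit cleanly**
- The scene camera's ring centre was about 2–3 mm off the top camera's, so I worked from the top camera and then by feel.
- During the turn, one pin took most of the load, with about 5–7 N sideways.
- The white and turquoise look-alikes toppled by themselves early on; I did not touch them.

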